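# Feed a used culture dish through the discard station's flap

## Robot

A 7-joint arm with a two-finger parallel gripper is mounted at the origin on a cart in front of the work surface, level with it; the furniture and walls round the work are solid. World frame = base frame: x ahead of the robot, y to its left, z up, the work surface at z = 0. Lengths are in m, angles in rad, forces in N, time in s.
With the tool pointing down it reaches from about 0.425 to 0.95 m from the base axis. Payload 4.7 kg.
Tool frame: the origin (TCP) lies between the finger pads; the fingertips stand 8 mm ahead of it and the grasp point (between the pads) lies 11 mm behind it (robot.tip_reach is the distance from the TCP to the fingertips, in m); z points along the fingers, y is the direction in which the jaws open and shut (so a half turn about z gives the same grasp; the last joint's range is limited). The gripper opens to 87 mm and grips with 3 to 60 N. Pads are 19 mm wide; open, the fingers measure 117 mm over their backs; the gripper's body (75 mm by 190 mm) begins 51 mm behind the grasp point.
Start: joints at [1.276, 0.469, -0.049, 1.532, 0.024, 1.141, -0.082], TCP at [0.177, -0.651, 0.231] pointing down, gripper open.
Joint ranges: [-2.59, 2.59], [-0.33, 1.99], [-1.39, 1.29], [0.1, 2.45], [-1.04, 4.18], [0.21, 1.99], [-2.66, 2.66]. Speed limits (rad/s): [2.57, 2.57, 3.14, 3.14, 3.14, 3.14, 3.14].

## Interface

Orientations are given as a unit quaternion [w, x, y, z].
In Python, from workcell import robot gives the robot as it stands.
- The arm moves only by the shell command python3 -m handwheel 'ROWS' [FORCE]. ROWS is JSON, a list that holds one entry, the list of rows, each a list of 7 numbers: the shift along the tool's x, y, z each as a share of 0.1 m, from -1 to 1, then the turn, a rotation vector about the tool's x, y, z each as a share of 180 degrees, from -1 to 1, then the closure, from 0 (fully open) to 1 (shut). A call has 1 to 8 rows; each row is the pose to reach, as a shift and turn from the pose measured when the call began, along the tool's axes at that moment, turning the shorter way round; what a row does not reach only later rows make up. A row lasts 1/10 s, in which the tool goes at most 50 mm and 8.59 degrees, less where a joint would pass 70% of its speed; a pose out of reach is approached as far as the arm can. A call with a number of a shift or a turn outside -1 to 1 is refused whole. A call with a gripper value outside its range is refused whole. The fingers move at their own pace and stop on an object; FORCE is the grip in N (left out, the last holds). Time passes only in rows, so rows that repeat a pose let the fingers close. It gives the time, the measured TCP pose, the force and the opening at its end, in the units of the state.
- robot.get_state(): the state, without advancing time (a new reading comes with each control period).
- robot.snapshot(name): name is "scene" or "top"; returns (picture, depth): 420x560x3 uint8, red, green, blue; 420x560 float32, m along the optical axis (not along the pixel's ray), 0 where there is no reading.
- robot.camera_info(name): a dict with "mtx" (3x3 intrinsics, pixels), "R" (3x3) and "t" (3): a world point X has camera coordinates R X + t. Camera axes: x right, y down, z forward; pixel columns grow to the right and rows downward; lengths in m; the calibration is good to about 2 mm. A picture is of the moment at which its call begins. camera_info takes no time and is no camera call.
- robot.finish_job(): hands the job in, once; it reports no verdict.
The state is a dict: "time": time; "joints": joint angles; "qvel": joint speeds; "joint_efforts": joint torques, N m; "ee_pos": TCP position; "ee_rot": TCP orientation; "contact_force": force on the tool from outside, world axes, zero at the start; "moment": the same for the moment, N m; "grip_width": finger opening in m.
Only numpy, scipy, OpenCV 4.12 (cv2) and the standard library are available. Lean on these libraries where they do the work, as an engineer would, in place of code of your own. Each camera call takes 0.05 s, during which the arm holds its last target.

## Task

The used culture dish lying on the steel loading tray of the discard station is contaminated and must not be picked up. With the fingertips, push it flat along the tray - steadily, without flicking it - in through the gravity flap until it drops off the sill into the bin, then draw the fingers back out so that the flap hangs fully shut. Leave the other dish, the bottle and the pen where they are.

Things in the scene. Friction and masses are not known exactly. Their poses are not given: they have to be found in the camera images.
- discard_station: Discard station, fixed: white base 330 x 184 mm, steel loading tray on its front half, clear hood behind. Origin on the worktop, on the centre line, straight below the flap's hinge; x points level into the bin (feed direction), y left, z up. Yaw up to 0.25 rad either way. Tray surface at z = 60 mm, from x = -172 (open edge, no lip) to x = +28 mm.
- mouth (a point): Middle of the mouth at tray level: station frame (0, 0, 60) mm, axes as the station's. The mouth is 96 mm wide between jambs, 62 mm high up to the hinge axis (barrel radius 4 mm). Lintel and hood above reach z = 133 mm, x = -6 to 162 mm, 184 mm wide; so fingers enter only tilted, tips leading under the hinge: about 15 to 25 degrees from vertical serves, and only for the last 50 mm.
- rail_start (a point): Tray level, centre line, 105 mm before the mouth. Steel guide rails 12 mm high stand on the tray: about 165 mm apart from the front edge to here, then converging to 91 mm apart 18 mm before the mouth and straight on through it. They centre a dish that is pushed along them.
- sill_end (a point): Middle of the inner end of the level tray, 28 mm past the plane of the shut flap. Beyond it the bin is open: its matted floor lies 12 mm above the worktop, from 58 to 155 mm past that plane, with a steel deflector at the sill's foot. A dish whose centre passes this edge tips and drops in, out of the flap's way.
- flap (a joint): Top-hung grey plastic flap with rubber lower edge, 86 mm wide, 59 mm from hinge axis to lower edge, 4 mm thick, 17 g, hinge along the station's y, 122 mm above the worktop. 0 = hanging shut on its stop (never opens outwards), positive = swung into the bin, to 1.35 rad. Swings freely, falls shut by its weight, under 0.5 N to push; a dish under it lifts it to about 0.65 rad.
- flap_edge (a point): Middle of the flap's lower edge; 3 mm above the tray when the flap hangs shut.
- culture_dish: Used culture dish on the tray: clear, round, lidded, pink filling; 58 mm across at the side (61 at the lid), 13 mm high at the edge to push (16 overall), 20 to 33 g. Origin: centre of underside. Push low, tips 2 to 5 mm over the tray. Starts 85 to 115 mm before the mouth, up to 35 mm off the centre line. Fingertips that push its rear 5 to 12 mm past the flap's plane make it tip off the sill's end.
- second_dish: Another dish of the same size (pale yellow filling), flat on the worktop to the right of the station; leave it. Origin: centre of its underside.
- dye_bottle: Small white bottle with screw cap, 36 mm in diameter, 85 mm high, on the worktop to the right of the station; leave it. Origin: centre of its underside.
- felt_pen: Felt pen, white barrel and black cap, 138 mm long, 16 mm thick, on the worktop to the left of the station; leave it. Origin: its underside at mid length; y axis along the pen.
There are look-alikes about, which are no part of the job. Leave any brown or turquoise look-alike of the culture_dish alone.

How it is judged:
By the outcome, as a careful person would: the job done as asked, in the order asked, and still so for the second after the job is handed in, with the robot touching nothing.
It also fails if it takes over 45 s, if anything falls off the work surface, if the arm or the gripper's body presses on something with over 40 N, if the wrist force passes 120 N, or if a joint passes its speed limit or range.

## Working session

There is one attempt and no reset: what is moved stays moved. The work goes in short steps, Python scripts to look and compute and a shell command to move; the robot and the scene stay as the last step left them, time stands still between calls to the robot, and variables do not carry over. Pictures are saved under pics/ and viewed, and the job is handed in when it is done.

```bash
mkdir -p pics; ls; python3 - <<'E'
from workcell import robot
import cv2,numpy as np
s=robot.get_state();print(s)
for n in("scene","top"):
    p,d=robot.snapshot(n);cv2.imwrite(f"pics/{n}0.png",p[...,::-1]);np.savez(f"pics/{n}0.npz",p=p,d=d)
    print(n,robot.camera_info(n))
E
```

```text
pics
{'time': 0.0, 'joints': array([ 1.27607502,  0.46946292, -0.04857864,  1.53370345,  0.02413601,
        1.14096979, -0.08231201]), 'qvel': array([ 0.0012886 , -0.00066884,  0.001288  , -0.00190355,  0.00101802,
        0.00085079, -0.0016277 ]), 'joint_efforts': array([ 1.21698249e-04, -5.07973516e+01, -8.08284525e-02, -2.36151230e+01,
       -6.14441070e-02,  3.78317165e-02,  1.68380006e-04]), 'ee_pos': array([ 0.1771624 , -0.65073319,  0.22948086]), 'ee_rot': array([-9.60863380e-04,  9.91178553e-01,  1.32529690e-01, -1.84471088e-04]), 'contact_force': array([-0.52985305, -0.20585423, -0.20134022]), 'moment': array([-0.02099423, -0.02698806, -0.00100779]), 'grip_width': 0.08731372587386249}
scene {'mtx': array([[419.42567361,   0.        , 280.34049067],
       [  0.        , 419.42567361, 214.93559285],
       [  0.        ,   0.        ,   1.        ]]), 'R': array([[ 0.7633186 , -0.64572418, -0.01962127],
       [-0.30865001, -0.33784072, -0.88915624],
       [ 0.56752082,  0.6847656 , -0.45718288]]), 't': array([-0.36470764,  0.36604711,  0.44899458])}
top {'mtx': array([[486.8884084 ,   0.        , 277.89558763],
       [  0.        , 486.8884084 , 204.52823404],
       [  0.        ,   0.        ,   1.        ]]), 'R': array([[-0.00436632, -0.99998347, -0.00373998],
       [-0.99956417,  0.00447362, -0.02917959],
       [ 0.02919584,  0.00361094, -0.99956719]]), 't': array([0.17638727, 0.626065  , 1.10289488])}
```

View pics/scene0.png

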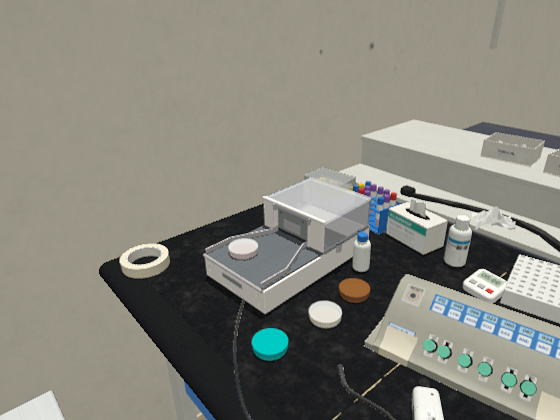

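View pics/top0.png

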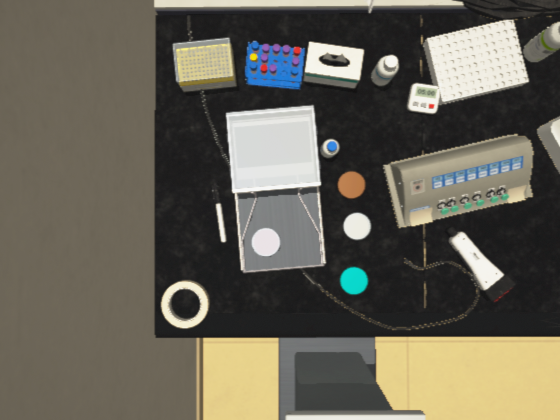

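The scene view shows the station with the dish on its tray near (243,248). In the top view, the dish is at about (266,242), the tray runs from roughly (243,272) to (325,264) up to the hood at y≈188, and the pen is at (220,215). I'll enlarge the top view to measure.

```bash
python3 - <<'E'
import cv2,numpy as np
p=np.load("pics/top0.npz")["p"]
c=p[95:285,205:345,::-1]
cv2.imwrite("pics/topz.png",cv2.resize(c,None,fx=3.1,fy=3.1,interpolation=cv2.INTER_CUBIC))
p=np.load("pics/scene0.npz")["p"]
c=p[160:320,190:390,::-1]
cv2.imwrite("pics/scz.png",cv2.resize(c,None,fx=3.5,fy=3.5,interpolation=cv2.INTER_CUBIC))
E
```

```text
(no output)
```

View pics/topz.png

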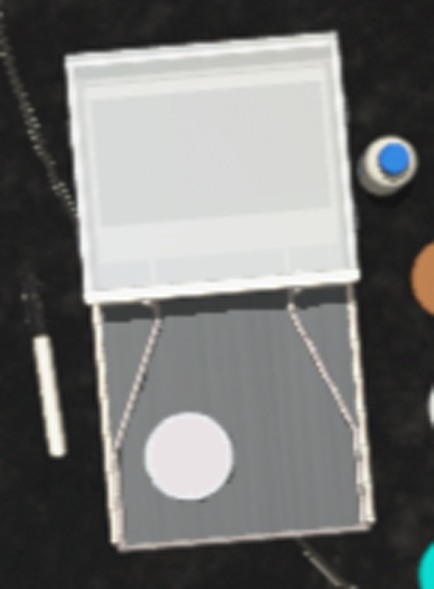

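View pics/scz.png

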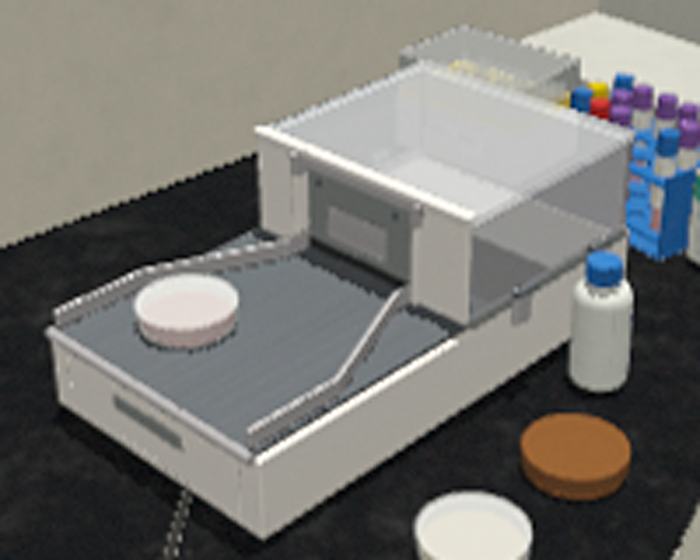

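```bash
cat > h.py <<'E'
import numpy as np
from workcell import robot
def ray(n,u,v,z):
    c=robot.camera_info(n);K,R,t=c["mtx"],c["R"],c["t"]
    d=R.T@np.linalg.inv(K)@np.array([u,v,1.]);o=-R.T@t
    return o+d*(z-o[2])/d[2]
def proj(n,X):
    c=robot.camera_info(n);q=c["R"]@X+c["t"];q=c["mtx"]@q;return q[:2]/q[2]
E
python3 - <<'E'
import numpy as np,cv2
from h import *
Z=lambda u,v,z:ray("top",205+(u+.5)/3.1-.5,95+(v+.5)/3.1-.5,z)
for nm,u,v,z in [("hoodRL",68,58,.133),("hoodRR",336,36,.133),("hoodFL",86,301,.133),("hoodFR",358,277,.133),("trayFL",118,548,.06),("trayFR",371,522,.06)]:
    print(nm,Z(u,v,z).round(4))
S=lambda u,v,z:ray("scene",190+(u+.5)/3.5-.5,160+(v+.5)/3.5-.5,z)
for nm,u,v,z in [("hoodRL",428,65,.133),("hoodRR",632,138,.133),("hoodFL",258,130,.133),("hoodFR",474,218,.133),("trayFL",50,330,.06),("trayFR",258,460,.06),("baseFR",265,538,0)]:
    print(nm,S(u,v,z).round(4))
for n in("top","scene"):
    f=np.load(f"pics/{n}0.npz");p,d=f["p"],f["d"]
    r,g,b=[p[...,i].astype(int) for i in range(3)]
    m=((r>150)&(r-g>3)&(r-g<60)&(abs(b-g)<15)).astype(np.uint8)
    if n=="top": m[:, :240]=0; m[:,300:]=0;m[:215]=0;m[265:]=0
    else: m[:230]=0;m[262:]=0;m[:,:222]=0;m[:,262:]=0
    k,l,st,c=cv2.connectedComponentsWithStats(m)
    i=1+st[1:,4].argmax();print(n,st[i],c[i],ray(n,*c[i],.076 if n=="top" else .07), d[int(c[i][1]),int(c[i][0])])
E
```

```text
hoodRL [0.81   0.2771 0.133 ]
hoodRR [0.8237 0.1005 0.133 ]
hoodFL [0.6496 0.2655 0.133 ]
hoodFR [0.6646 0.0871 0.133 ]
trayFL [0.4803 0.2505 0.06  ]
trayFR [0.4977 0.0731 0.06  ]
hoodRL [0.8053 0.2635 0.133 ]
hoodRR [0.8148 0.0913 0.133 ]
hoodFL [0.6506 0.2588 0.133 ]
hoodFR [0.6669 0.0835 0.133 ]
trayFL [0.4821 0.2472 0.06  ]
trayFR [0.4972 0.0682 0.06  ]
baseFR [0.5048 0.0755 0.    ]
top [254 230  25  25 485] [265.65979381 241.66597938] [0.54538034 0.19995063 0.076     ] 1.0446098
scene [230 243  27  16 286] [242.82517483 249.73426573] [0.54252209 0.19311837 0.07      ] 0.84932256
```

```bash
cat >> h.py <<'E'
from scipy.spatial.transform import Rotation as Ro
O=np.array([.662,.174,0]);PSI=.085
SX=np.array([np.cos(PSI),np.sin(PSI),0]);SY=np.array([-np.sin(PSI),np.cos(PSI),0]);SZ=np.array([0,0,1.])
def st(x,y,z): return O+SX*x+SY*y+SZ*z
def cur():
    s=robot.get_state();q=s["ee_rot"];return s,np.array(s["ee_pos"]),Ro.from_quat([q[1],q[2],q[3],q[0]])
def ori(tilt,psi=PSI):
    t=np.radians(tilt);f=np.array([np.cos(psi),np.sin(psi),0])
    z=f*np.sin(t)-SZ*np.cos(t);x=f*np.cos(t)+SZ*np.sin(t);y=np.cross(z,x)
    return Ro.from_matrix(np.c_[x,y,z])
def row(p,R):
    s,c,Rc=cur();return (Rc.inv().apply(p-c)/.1).round(3),((Rc.inv()*R).as_rotvec()/np.pi).round(3)
def where(tilt=None):
    s,c,R=cur();z=R.as_matrix()[:,2];x=R.as_matrix()[:,0]
    tip=c+z*robot.tip_reach;d=tip-O
    fe=tip+x*.0095-O;re=tip-x*.0095-O
    print("t",round(s["time"],2),"TCP",c.round(4),"tilt",np.degrees(np.arctan2(np.hypot(z[0],z[1]),-z[2])).round(2),"F",np.round(s["contact_force"],2),"grip",round(s["grip_width"],4))
    for n,e in(("front",fe),("rear",re)): print(n,"station mm",(1e3*np.array([e@SX,e@SY,e[2]-.06])).round(1))
E
python3 - <<'E'
from h import *
where()
s,c,R=cur();print(robot.tip_reach, s["joints"])
for a in(-63,-52,-40,-28,-16,-5,7,18):
    a=np.radians(a);p=np.array([.62*np.cos(a),.62*np.sin(a),.23]);print(p.round(3),row(p,ori(0)))
E
```

```text
t 0.1 TCP [ 0.1772 -0.6508  0.2296] tilt 0.11 F [-0.43 -0.39  0.28] grip 0.0869
front station mm [-543.8 -778.9  161.6]
rear station mm [-562.4 -782.3  161.6]
0.008 [ 1.27610472  0.46939182 -0.04860024  1.5336      0.0241169   1.14102694
 -0.08228934]
[ 0.281 -0.552  0.23 ] (array([ 1.265, -0.675, -0.003]), array([-0.001,  0.   ,  0.058]))
[ 0.382 -0.489  0.23 ] (array([ 2.4  , -1.028, -0.003]), array([-0.001,  0.   ,  0.058]))
[ 0.475 -0.399  0.23 ] (array([ 3.536e+00, -1.651e+00, -2.000e-03]), array([-0.001,  0.   ,  0.058]))
[ 0.547 -0.291  0.23 ] (array([ 4.517, -2.498, -0.   ]), array([-0.001,  0.   ,  0.058]))
[ 0.596 -0.171  0.23 ] (array([ 5.302e+00, -3.530e+00,  2.000e-03]), array([-0.001,  0.   ,  0.058]))
[ 0.618 -0.054  0.23 ] (array([ 5.818e+00, -4.600e+00,  4.000e-03]), array([-0.001,  0.   ,  0.058]))
[0.615 0.076 0.23 ] (array([ 6.136e+00, -5.857e+00,  6.000e-03]), array([-0.001,  0.   ,  0.058]))
[0.59  0.192 0.23 ] (array([ 6.193, -7.044,  0.008]), array([-0.001,  0.   ,  0.058]))
```

```bash
python3 -m handwheel '[[[0.5,-0.3,0,0,0,0.03,0.68],[1,-0.6,0,0,0,0.058,0.68],[1,-0.6,0,0,0,0.058,0.68]]]' 20
python3 -m handwheel '[[[0.5,-0.25,0,0,0,0,0.68],[1,-0.5,0,0,0,0,0.68],[1,-0.5,0,0,0,0,0.68]]]'
python3 -m handwheel '[[[0.5,-0.4,0,0,0,0,0.68],[1,-0.8,0,0,0,0,0.68],[1,-0.8,0,0,0,0,0.68]]]'
python3 - <<'E'
from h import *
where()
for a in(-28,-16,-5,7,18):
    a=np.radians(a);p=np.array([.6*np.cos(a),.6*np.sin(a),.23]);print(p.round(3),row(p,ori(0)))
print(cur()[0]["joints"])
E
```

```text
time: 0.4
ee_pos: [0.2631, -0.562, 0.2292]
ee_rot: [-0.003, 0.999, 0.045, 0.001]
contact_force: [0.5, 0.7, -0.5]
grip_width: 0.0708
time: 0.7
ee_pos: [0.3636, -0.4989, 0.2295]
ee_rot: [-0.004, 0.999, 0.049, 0.002]
contact_force: [1.1, 0.4, 0.1]
grip_width: 0.0476
time: 1.0
ee_pos: [0.4577, -0.4064, 0.2303]
ee_rot: [-0.004, 0.999, 0.051, 0.003]
contact_force: [0.6, -0.3, -0.1]
grip_width: 0.0297
t 1.0 TCP [ 0.4577 -0.4064  0.2303] tilt 0.58 F [ 0.56 -0.26 -0.13] grip 0.0297
front station mm [-243.3 -560.7  162.3]
rear station mm [-262.3 -561.1  162.2]
[ 0.53  -0.282  0.23 ] (array([ 0.844, -1.167,  0.017]), array([-0.003, -0.002,  0.005]))
[ 0.577 -0.165  0.23 ] (array([ 1.43 , -2.277,  0.03 ]), array([-0.003, -0.002,  0.005]))
[ 0.598 -0.052  0.23 ] (array([ 1.753, -3.38 ,  0.041]), array([-0.003, -0.002,  0.005]))
[0.596 0.073 0.23 ] (array([ 1.859, -4.63 ,  0.052]), array([-0.003, -0.002,  0.005]))
[0.571 0.185 0.23 ] (array([ 1.725, -5.772,  0.061]), array([-0.003, -0.002,  0.005]))
[ 0.76550416  0.37227293 -0.13647901  1.68371102  0.04451606  1.0907363
 -0.85128763]
```

```bash
python3 -m handwheel '[[[0.4,-0.5,0,0,0,0,0.68],[0.7,-1,0,0,0,0,0.68],[0.7,-1,0,0,0,0,0.68]]]'
python3 -m handwheel '[[[0.2,-0.5,0,0,0,0,0.68],[0.4,-1,0,0,0,0,0.68],[0.4,-1,0,0,0,0,0.68]]]'
python3 -m handwheel '[[[0,-0.5,0,0,0,0,0.68],[0,-1,0,0,0,0,0.68],[0,-1,0,0,0,0,0.68]]]'
python3 -m handwheel '[[[0,-0.5,0,0,0,0,0.68],[0,-1,0,0,0,0,0.68],[0,-1,0,0,0,0,0.68]]]'
python3 -m handwheel '[[[0,-0.5,0,0,0,0,0.68],[-0.1,-1,0,0,0,0,0.68],[-0.1,-1,0,0,0,0,0.68]]]'
python3 - <<'E'
from h import *
where()
p=np.array([.50,.19,.21]);print(row(p,ori(22)),row(p,ori(22,-.15)))
print(cur()[0]["joints"])
E
```

```text
time: 1.3
ee_pos: [0.5194, -0.2947, 0.2313]
ee_rot: [-0.006, 0.999, 0.054, 0.003]
contact_force: [-0.1, 0.1, -0.5]
grip_width: 0.0283
time: 1.6
ee_pos: [0.55, -0.1838, 0.2326]
ee_rot: [-0.007, 0.998, 0.059, 0.003]
contact_force: [-0.3, 0.2, -0.9]
grip_width: 0.028
time: 1.9
ee_pos: [0.5376, -0.0776, 0.2342]
ee_rot: [-0.009, 0.998, 0.064, 0.003]
contact_force: [0.5, 0.4, 0.0]
grip_width: 0.028
time: 2.2
ee_pos: [0.5238, 0.0279, 0.2362]
ee_rot: [-0.01, 0.998, 0.069, 0.003]
contact_force: [0.0, 0.5, 0.7]
grip_width: 0.0276
time: 2.5
ee_pos: [0.4981, 0.1313, 0.2385]
ee_rot: [-0.011, 0.997, 0.074, 0.003]
contact_force: [1.0, 0.2, -0.6]
grip_width: 0.0279
t 2.5 TCP [0.4981 0.1313 0.2385] tilt 1.36 F [ 0.96  0.21 -0.58] grip 0.0279
front station mm [-157.4  -27.9  170.6]
rear station mm [-176.3  -29.   170.4]
(array([ 0.103, -0.571,  0.299]), array([-0.011,  0.12 ,  0.018])) (array([ 0.103, -0.571,  0.299]), array([-0.026,  0.12 ,  0.092]))
[ 0.0286323   0.22418855 -0.41552701  1.88626235  0.08104668  1.03842406
 -1.84077873]
```

```bash
python3 -m handwheel '[[[0.1,-0.4,0.1,0,0.04,0,0.68],[0.1,-0.57,0.2,-0.011,0.08,0.01,0.68],[0.1,-0.57,0.3,-0.011,0.12,0.018,0.68],[0.1,-0.57,0.3,-0.011,0.12,0.018,0.68],[0.1,-0.57,0.3,-0.011,0.12,0.018,0.68]]]'
python3 - <<'E'
from h import *
import cv2
where()
print(cur()[0]["joints"])
for n in("scene","top"):
    p,d=robot.snapshot(n);np.savez(f"pics/{n}1.npz",p=p,d=d)
    c=p[150:290,190:390] if n=="scene" else p[95:285,205:345]
    cv2.imwrite(f"pics/{n}1.png",cv2.resize(c[...,::-1],None,fx=3.1,fy=3.1,interpolation=cv2.INTER_CUBIC))
    s,c,R=cur();tip=c+R.as_matrix()[:,2]*.008
    print(n,[proj(n,tip+R.as_matrix()[:,1]*o).round(1) for o in(-.0215,.0215)])
E
```

```text
time: 3.0
ee_pos: [0.5004, 0.1888, 0.2102]
ee_rot: [-0.007, 0.981, 0.042, 0.19]
contact_force: [0.9, 0.6, 0.9]
grip_width: 0.0279
t 3.0 TCP [0.5004 0.1888 0.2102] tilt 21.94 F [0.91 0.64 0.88] grip 0.0279
front station mm [-148.    28.4  146.3]
rear station mm [-165.6   28.4  139.2]
[-0.168791    0.1335035  -0.39486836  2.12306806  0.40738808  0.58701287
 -2.34251315]
scene [array([215.8, 192.8]), array([230.3, 199.4])]
top [array([257.9, 267.2]), array([280.7, 265.2])]
```

View pics/scene1.png

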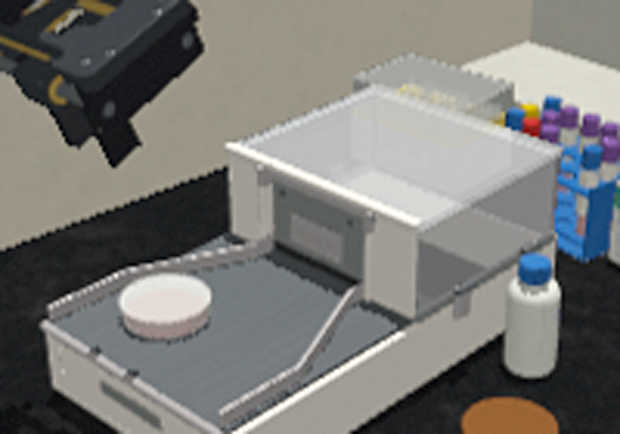

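View pics/top1.png

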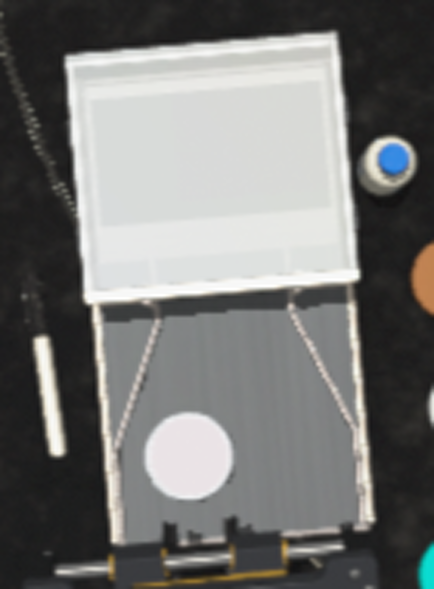

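```bash
sed -i 's/^O=.*;PSI/O=np.array([.661,.176,0]);PSI/' h.py; cat >> h.py <<'E'
def tgt(x,y,z,tilt=22):
    "front-edge x, y, rear-edge z over tray (mm) -> row"
    R=ori(tilt);M=R.as_matrix();t=np.radians(tilt)
    fe=st(x/1e3,y/1e3,.06+z/1e3+.019*np.sin(t));p=fe-M[:,0]*.0095-M[:,2]*robot.tip_reach
    a,b=row(p,R);print((x,y,z),*a,*b)
E
python3 - <<'E'
from h import *
where();tgt(-154,33,50);tgt(-154,33,30)
E
```

```text
t 3.1 TCP [0.5023 0.1892 0.2113] tilt 22.1 F [ 0.2  -0.58  0.58] grip 0.0278
front station mm [-145.2   26.6  147.5]
rear station mm [-162.8   26.7  140.3]
(-154, 33, 50) -0.422 -0.063 0.804 0.0 -0.001 -0.0
(-154, 33, 30) -0.497 -0.063 0.989 0.0 -0.001 -0.0
```

```bash
python3 -m handwheel '[[[-0.15,-0.06,0.2,0,0,0,0.68],[-0.35,-0.06,0.6,0,0,0,0.68],[-0.5,-0.06,0.98,0,0,0,0.68],[-0.5,-0.06,0.98,0,0,0,0.68]]]'
python3 - <<'E'
from h import *
where();tgt(-154,33,12);tgt(-154,33,3)
E
```

```text
time: 3.5
ee_pos: [0.4927, 0.1923, 0.0985]
ee_rot: [-0.006, 0.981, 0.04, 0.189]
contact_force: [-0.4, -0.7, -0.5]
grip_width: 0.0279
t 3.5 TCP [0.4927 0.1923 0.0985] tilt 21.83 F [-0.37 -0.66 -0.49] grip 0.0279
front station mm [-154.5   30.5   34.6]
rear station mm [-172.1   30.5   27.5]
(-154, 33, 12) -0.053 -0.025 0.145 0.002 0.001 -0.001
(-154, 33, 3) -0.087 -0.026 0.229 0.002 0.001 -0.001
```

```bash
python3 -m handwheel '[[[-0.05,-0.025,0.12,0.002,0.001,0,0.68],[-0.085,-0.025,0.2,0.002,0.001,0,0.68],[-0.085,-0.025,0.225,0.002,0.001,0,0.68],[-0.085,-0.025,0.225,0.002,0.001,0,0.68]]]'
python3 - <<'E'
from h import *
import cv2
where();tgt(-154,33,3)
for n in("scene","top"):
    p,d=robot.snapshot(n)
    c=p[190:290,190:300] if n=="scene" else p[185:285,205:345]
    cv2.imwrite(f"pics/{n}2.png",cv2.resize(c[...,::-1],None,fx=5,fy=5,interpolation=cv2.INTER_CUBIC))
E
```

```text
time: 3.9
ee_pos: [0.4949, 0.1948, 0.0747]
ee_rot: [-0.008, 0.981, 0.04, 0.191]
contact_force: [-0.3, 0.1, -0.3]
grip_width: 0.028
t 3.9 TCP [0.4949 0.1948 0.0747] tilt 22.07 F [-0.26  0.13 -0.28] grip 0.028
front station mm [-152.1   32.8   10.9]
rear station mm [-169.7   32.9    3.7]
(-154, 33, 3) -0.02 -0.001 -0.0 -0.0 -0.0 -0.001
```

View pics/scene2.png

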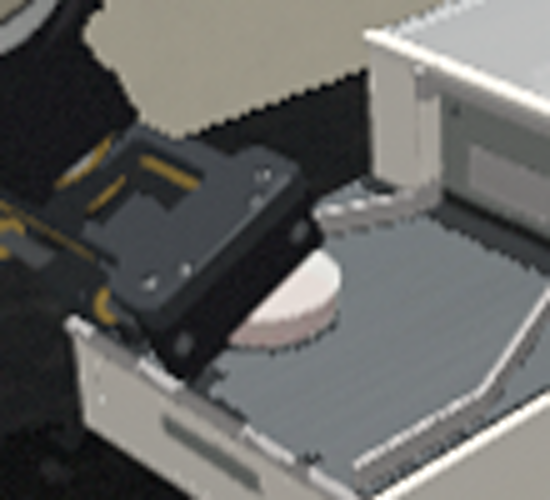

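View pics/top2.png

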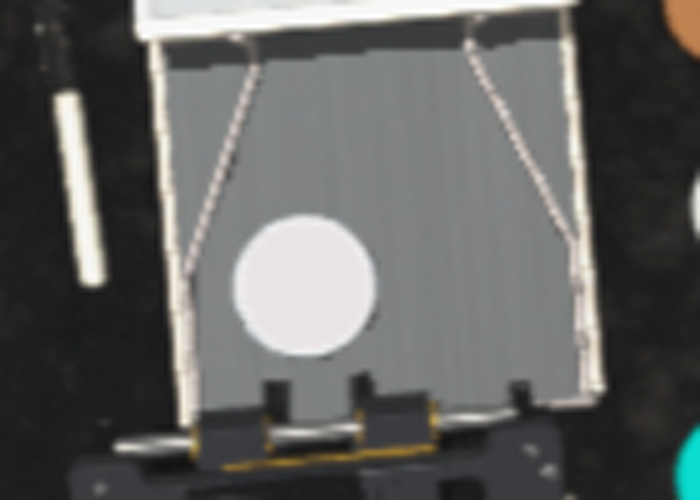

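```bash
python3 - <<'E'
from h import *
where();tgt(-140,36,3);tgt(-124,36,3);tgt(-124,33,3)
E
```

```text
t 4.0 TCP [0.4944 0.1949 0.0752] tilt 22.09 F [-0.35  0.21 -0.57] grip 0.0278
front station mm [-152.6   32.9   11.3]
rear station mm [-170.2   33.     4.2]
(-140, 36, 3) 0.112 -0.031 0.058 -0.0 -0.001 -0.001
(-124, 36, 3) 0.26 -0.031 0.118 -0.0 -0.001 -0.001
(-124, 33, 3) 0.26 -0.001 0.118 -0.0 -0.001 -0.001
```

```bash
python3 -m handwheel '[[[0.04,-0.02,0.025,0,0,0,0.68],[0.075,-0.03,0.045,0,0,0,0.68],[0.112,-0.031,0.058,0,0,0,0.68],[0.14,-0.031,0.07,0,0,0,0.68],[0.17,-0.031,0.082,0,0,0,0.68],[0.2,-0.031,0.094,0,0,0,0.68],[0.23,-0.025,0.106,0,0,0,0.68],[0.26,-0.015,0.118,0,0,0,0.68]]]'
python3 - <<'E'
from h import *
import cv2
where();tgt(-96,24,3)
for n in("top",):
    p,d=robot.snapshot(n)
    c=p[185:285,205:345]
    cv2.imwrite(f"pics/{n}3.png",cv2.resize(c[...,::-1],None,fx=5,fy=5,interpolation=cv2.INTER_CUBIC))
E
```

```text
time: 4.8
ee_pos: [0.5229, 0.1988, 0.074]
ee_rot: [-0.009, 0.981, 0.04, 0.191]
contact_force: [1.0, 0.4, 0.0]
grip_width: 0.0277
t 4.8 TCP [0.5229 0.1988 0.074 ] tilt 22.09 F [0.98 0.39 0.03] grip 0.0277
front station mm [-123.8   34.4   10.1]
rear station mm [-141.4   34.5    3. ]
(-96, 24, 3) 0.258 0.104 0.104 -0.0 -0.001 -0.001
```

View pics/top3.png

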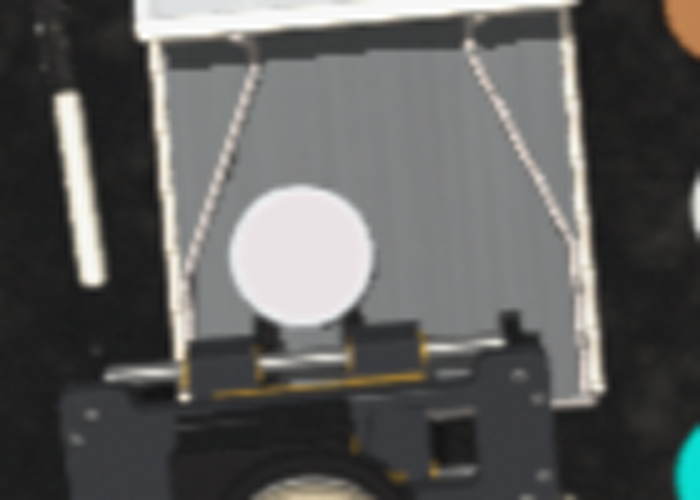

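The dish has moved straight up to about (301,256) in the crop, with both tips on its rear at (265,325) and (352,325). I'll continue with a slant towards the centre line.

```bash
python3 -m handwheel '[[[0.033,0.01,0.013,0,0,0,0.68],[0.065,0.023,0.026,0,0,0,0.68],[0.097,0.036,0.039,0,0,0,0.68],[0.13,0.05,0.052,0,0,0,0.68],[0.162,0.064,0.065,0,0,0,0.68],[0.194,0.077,0.078,0,0,0,0.68],[0.226,0.09,0.091,0,0,0,0.68],[0.258,0.104,0.104,0,0,0,0.68]]]'
python3 - <<'E'
from h import *
import cv2
where();tgt(-68,13,3)
for n in("top",):
    p,d=robot.snapshot(n)
    c=p[185:285,205:345]
    cv2.imwrite(f"pics/{n}4.png",cv2.resize(c[...,::-1],None,fx=5,fy=5,interpolation=cv2.INTER_CUBIC))
E
```

```text
time: 5.65
ee_pos: [0.5524, 0.1904, 0.0741]
ee_rot: [-0.009, 0.981, 0.04, 0.192]
contact_force: [1.0, -0.1, 0.6]
grip_width: 0.0279
t 5.65 TCP [0.5524 0.1904 0.0741] tilt 22.12 F [ 1.01 -0.07  0.61] grip 0.0279
front station mm [-95.2  23.5  10.3]
rear station mm [-112.8   23.6    3.2]
(-68, 13, 3) 0.251 0.105 0.104 -0.0 -0.001 -0.001
```

View pics/top4.png

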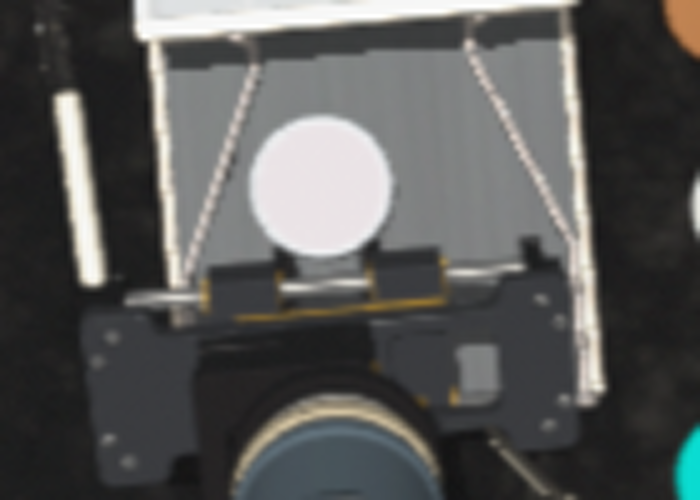

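The dish now sits at (321,186), about 23 mm left of the centre line and clear of the left rail. It's following the tips well.

```bash
python3 -m handwheel '[[[0.032,0.013,0.013,0,0,0,0.68],[0.063,0.026,0.026,0,0,0,0.68],[0.094,0.039,0.039,0,0,0,0.68],[0.126,0.052,0.052,0,0,0,0.68],[0.157,0.065,0.065,0,0,0,0.68],[0.188,0.078,0.078,0,0,0,0.68],[0.22,0.091,0.091,0,0,0,0.68],[0.251,0.105,0.104,0,0,0,0.68]]]'
python3 - <<'E'
from h import *
import cv2
where();tgt(-42,1,3);tgt(-50,3,3)
for n in("top",):
    p,d=robot.snapshot(n)
    c=p[185:285,205:345]
    cv2.imwrite(f"pics/{n}5.png",cv2.resize(c[...,::-1],None,fx=5,fy=5,interpolation=cv2.INTER_CUBIC))
E
```

```text
time: 6.5
ee_pos: [0.5813, 0.1818, 0.0741]
ee_rot: [-0.009, 0.981, 0.04, 0.192]
contact_force: [-0.6, 0.3, -0.7]
grip_width: 0.028
t 6.5 TCP [0.5813 0.1818 0.0741] tilt 22.15 F [-0.61  0.26 -0.72] grip 0.028
front station mm [-67.1  12.5  10.3]
rear station mm [-84.7  12.6   3.1]
(-42, 1, 3) 0.233 0.114 0.096 -0.0 -0.001 -0.001
(-50, 3, 3) 0.159 0.095 0.066 -0.0 -0.001 -0.001
```

View pics/top5.png

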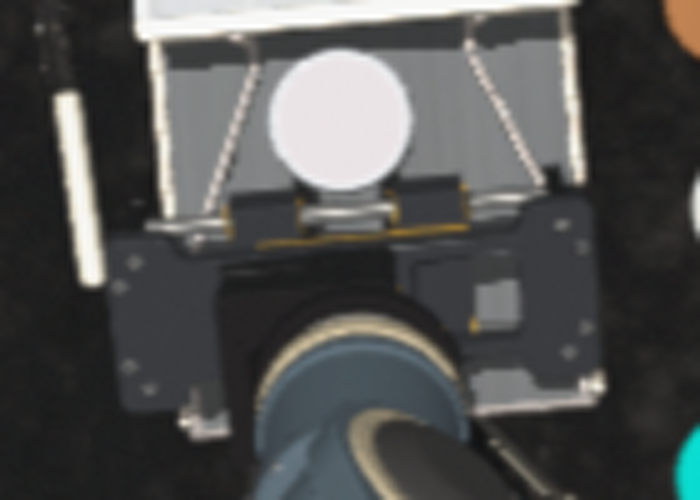

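```bash
python3 -m handwheel '[[[0.03,0.014,0.012,0,0,0,0.68],[0.06,0.029,0.024,0,0,0,0.68],[0.09,0.044,0.037,0,0,0,0.68],[0.12,0.059,0.05,0,0,0,0.68],[0.15,0.073,0.062,0,0,0,0.68],[0.18,0.088,0.074,0,0,0,0.68],[0.21,0.102,0.086,0,0,0,0.68],[0.235,0.112,0.097,0,0,0,0.68]]]'
python3 - <<'E'
from h import *
import cv2
where();tgt(-14,0,3);tgt(10,0,3)
for n in("top","scene"):
    p,d=robot.snapshot(n)
    c=p[130:290,190:390] if n=="scene" else p[155:255,205:345]
    cv2.imwrite(f"pics/{n}6.png",cv2.resize(c[...,::-1],None,fx=4,fy=3.6,interpolation=cv2.INTER_CUBIC))
E
```

```text
time: 7.35
ee_pos: [0.6085, 0.1722, 0.0741]
ee_rot: [-0.009, 0.981, 0.039, 0.192]
contact_force: [-0.6, 0.7, 0.6]
grip_width: 0.0277
t 7.35 TCP [0.6085 0.1722 0.0741] tilt 22.19 F [-0.59  0.73  0.65] grip 0.0277
front station mm [-40.8   0.6  10.3]
rear station mm [-58.4   0.7   3.1]
(-14, 0, 3) 0.248 0.005 0.102 -0.0 -0.001 -0.002
(10, 0, 3) 0.47 0.004 0.193 -0.0 -0.001 -0.002
```

View pics/top6.png

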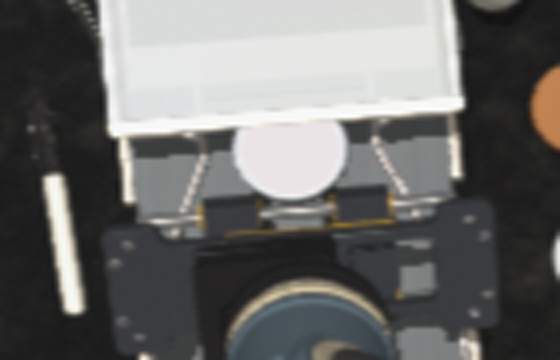

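View pics/scene6.png

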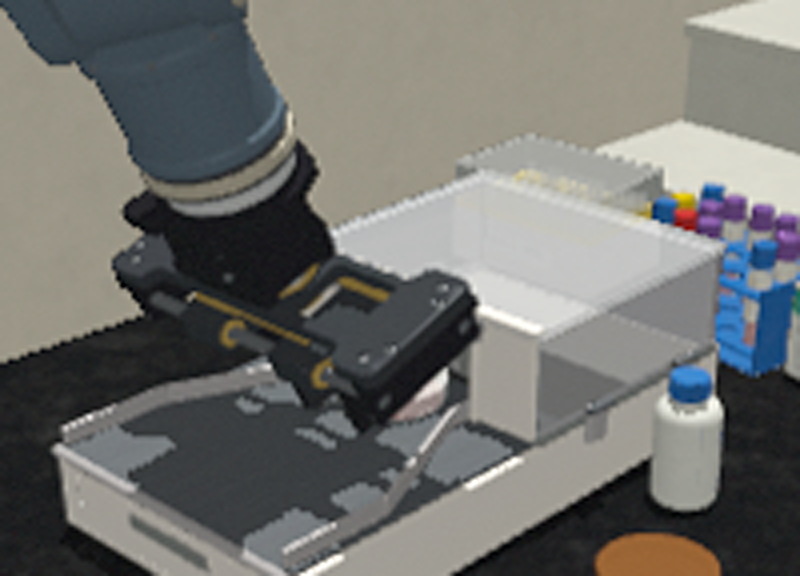

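The dish is centred between the rails, at u=290 where the rails are at 207 and 372, and its front is entering under the hood edge. Next I'll go straight in.

```bash
python3 -m handwheel '[[[0.031,0,0.013,0,0,0,0.68],[0.062,0.001,0.026,0,0,0,0.68],[0.093,0.002,0.039,0,0,0,0.68],[0.124,0.003,0.052,0,0,0,0.68],[0.155,0.004,0.065,0,0,0,0.68],[0.186,0.005,0.078,0,0,0,0.68],[0.217,0.005,0.091,0,0,0,0.68],[0.248,0.005,0.102,0,0,0,0.68]]]'
python3 - <<'E'
from h import *
import cv2
where();tgt(2,0,3);tgt(13,0,3)
for n in("top","scene"):
    p,d=robot.snapshot(n)
    c=p[130:290,190:390] if n=="scene" else p[105:255,205:345]
    cv2.imwrite(f"pics/{n}7.png",cv2.resize(c[...,::-1],None,fx=4,fy=3.6,interpolation=cv2.INTER_CUBIC))
E
```

```text
time: 8.25
ee_pos: [0.6357, 0.1738, 0.074]
ee_rot: [-0.009, 0.981, 0.039, 0.192]
contact_force: [-0.8, -1.2, 0.3]
grip_width: 0.0278
t 8.25 TCP [0.6357 0.1738 0.074 ] tilt 22.2 F [-0.81 -1.19  0.31] grip 0.0278
front station mm [-13.6  -0.1  10.2]
rear station mm [-31.2  -0.    3.1]
(2, 0, 3) 0.144 -0.001 0.06 -0.0 -0.001 -0.002
(13, 0, 3) 0.246 -0.002 0.101 -0.0 -0.001 -0.002
```

View pics/top7.png

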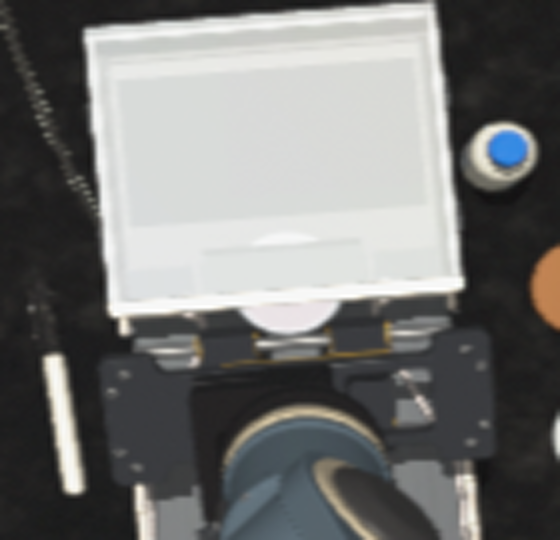

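View pics/scene7.png

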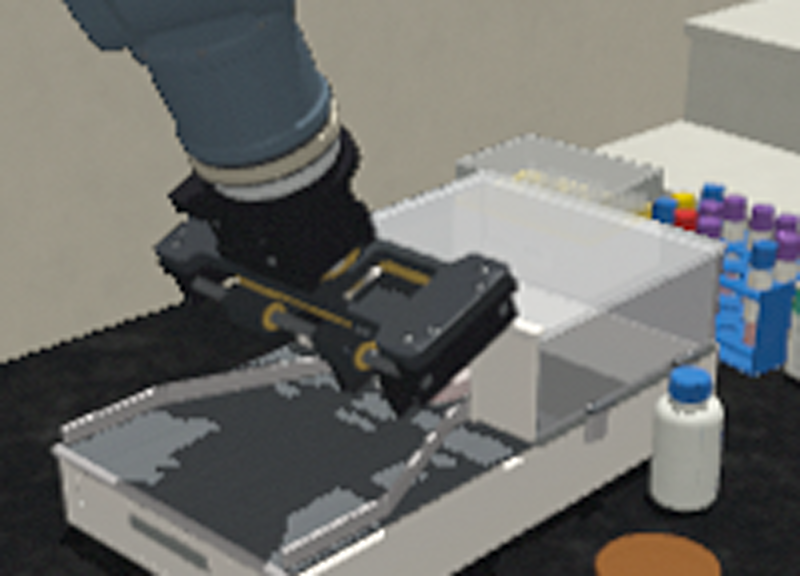

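The flap is resting lifted on the dish: its lower edge shows through the hood at v≈243, with the dish front poking past it. The rear of the dish is just outside the hood edge. Going on in.

```bash
python3 -m handwheel '[[[0.027,0,0.011,0,0,0,0.68],[0.055,0,0.023,0,0,0,0.68],[0.083,0,0.034,0,0,0,0.68],[0.11,0,0.046,0,0,0,0.68],[0.138,0,0.057,0,0,0,0.68],[0.157,0,0.065,0,0,0,0.68]]]'
python3 - <<'E'
from h import *
import cv2
where();tgt(10,0,3);tgt(13,0,3)
for n in("top",):
    p,d=robot.snapshot(n)
    c=p[105:255,205:345]
    cv2.imwrite(f"pics/{n}8.png",cv2.resize(c[...,::-1],None,fx=4,fy=3.6,interpolation=cv2.INTER_CUBIC))
E
```

```text
time: 8.95
ee_pos: [0.6533, 0.1752, 0.0741]
ee_rot: [-0.009, 0.98, 0.039, 0.193]
contact_force: [-0.4, 0.1, 0.3]
grip_width: 0.0279
t 8.95 TCP [0.6533 0.1752 0.0741] tilt 22.24 F [-0.39  0.08  0.28] grip 0.0279
front station mm [ 4.1 -0.2 10.3]
rear station mm [-13.5  -0.1   3.1]
(10, 0, 3) 0.054 -0.002 0.024 -0.0 -0.001 -0.002
(13, 0, 3) 0.082 -0.002 0.035 -0.0 -0.001 -0.002
```

View pics/top8.png

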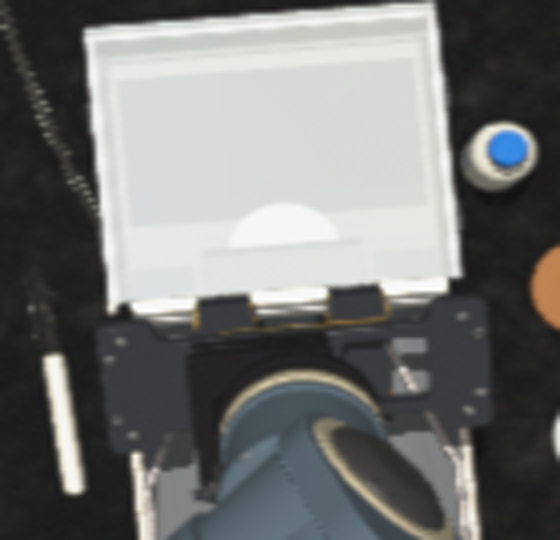

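The dish is still level and moved forward with the tips, its front now at v≈203 in the crop. No contact force is showing, so I'll push the last few mm.

```bash
python3 -m handwheel '[[[0.025,0,0.011,0,0,0,0.68],[0.05,0,0.021,0,0,0,0.68],[0.07,0,0.03,0,0,0,0.68],[0.075,0,0.032,0,0,0,0.68],[0.075,0,0.032,0,0,0,0.68]]]'
python3 - <<'E'
from h import *
import cv2
where();tgt(15,0,3)
for n in("top","scene"):
    p,d=robot.snapshot(n)
    c=p[130:290,190:390] if n=="scene" else p[105:255,205:345]
    cv2.imwrite(f"pics/{n}9.png",cv2.resize(c[...,::-1],None,fx=4,fy=3.6,interpolation=cv2.INTER_CUBIC))
E
```

```text
time: 9.5
ee_pos: [0.6619, 0.1758, 0.0741]
ee_rot: [-0.009, 0.98, 0.039, 0.193]
contact_force: [0.9, -0.2, -0.5]
grip_width: 0.028
t 9.5 TCP [0.6619 0.1758 0.0741] tilt 22.27 F [ 0.89 -0.16 -0.49] grip 0.028
front station mm [12.7 -0.3 10.3]
rear station mm [-4.9 -0.2  3.1]
(15, 0, 3) 0.021 -0.003 0.01 -0.0 -0.001 -0.002
```

View pics/top9.png

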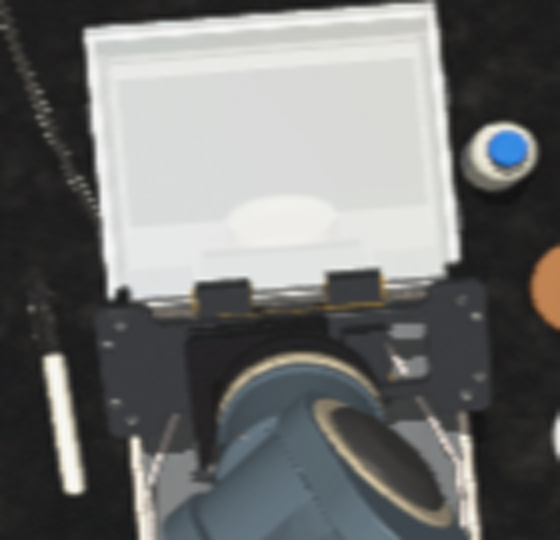

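View pics/scene9.png

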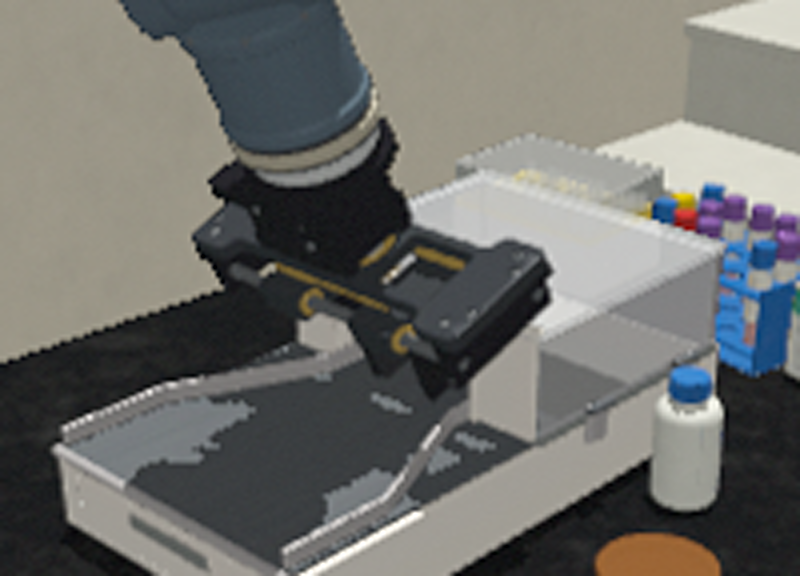

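The dish outline has flattened to an ellipse about 110x48 px at (282,220), so it's tipping off the sill. I'll wait briefly and look again before withdrawing.

```bash
python3 -m handwheel '[[[0,0,0,0,0,0,0.68],[0,0,0,0,0,0,0.68],[0,0,0,0,0,0,0.68]]]'
python3 - <<'E'
from h import *
import cv2
where()
for n in("top",):
    p,d=robot.snapshot(n)
    c=p[105:205,205:345]
    cv2.imwrite(f"pics/{n}10.png",cv2.resize(c[...,::-1],None,fx=5,fy=5,interpolation=cv2.INTER_CUBIC))
E
```

```text
time: 9.9
ee_pos: [0.6616, 0.1758, 0.074]
ee_rot: [-0.009, 0.98, 0.039, 0.193]
contact_force: [-0.0, -0.3, 0.1]
grip_width: 0.0272
t 9.9 TCP [0.6616 0.1758 0.074 ] tilt 22.26 F [-0.02 -0.34  0.1 ] grip 0.0272
front station mm [12.4 -0.3 10.2]
rear station mm [-5.2 -0.2  3. ]
```

View pics/top10.png

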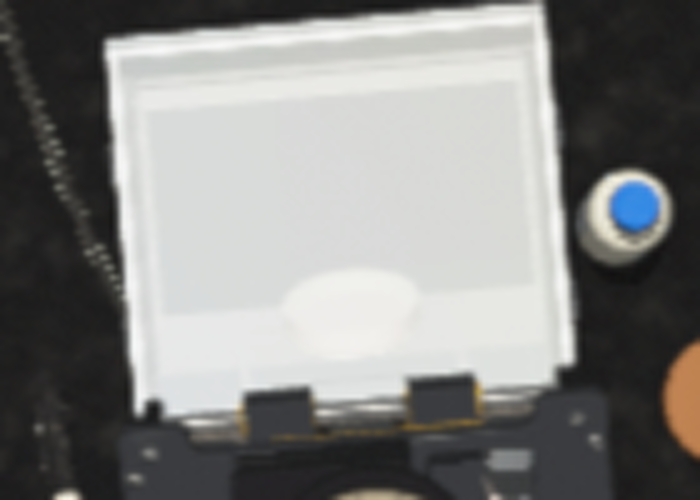

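```bash
python3 - <<'E'
from h import *
import cv2
for n in("top","scene"):
    p,d=robot.snapshot(n);np.savez(f"pics/{n}11.npz",p=p,d=d)
    if n=="top":
        c=robot.camera_info(n);
        for v in range(140,190,3):
            z=d[v,275];X=c["R"].T@(np.linalg.inv(c["mtx"])@np.array([275,v,1.])*z-c["t"]);q=X-O;print(v,(1e3*np.array([q@SX,q@SY,q[2]])).round(),p[v,275])
        c=cv2.convertScaleAbs(p[150:190,250:300,::-1].astype(float)-200,alpha=4.5)
        cv2.imwrite("pics/top11.png",cv2.resize(np.clip((p[145:190,245:305,::-1].astype(float)-200)*4.6,0,255).astype(np.uint8),None,fx=10,fy=10,interpolation=cv2.INTER_CUBIC))
E
```

```text
140 [ 94.  -5. 129.] [216 217 216]
143 [ 88.  -5. 130.] [217 218 217]
146 [ 82.  -4. 131.] [217 218 217]
149 [ 76.  -4. 130.] [216 217 217]
152 [ 70.  -3. 127.] [216 217 216]
155 [ 64.  -3. 127.] [217 217 217]
158 [ 57.  -2. 130.] [224 225 222]
161 [ 52.  -2. 128.] [240 240 236]
164 [ 45.  -1. 132.] [239 237 234]
167 [ 39.  -1. 130.] [239 237 235]
170 [ 33.  -0. 132.] [239 237 235]
173 [ 27.   1. 132.] [242 240 238]
176 [ 21.   1. 130.] [237 237 235]
179 [ 15.   2. 128.] [222 225 224]
182 [  9.   2. 127.] [224 227 225]
185 [  0.   3. 159.] [141 142 139]
188 [ -5.   3. 157.] [95 95 93]
```

View pics/top11.png

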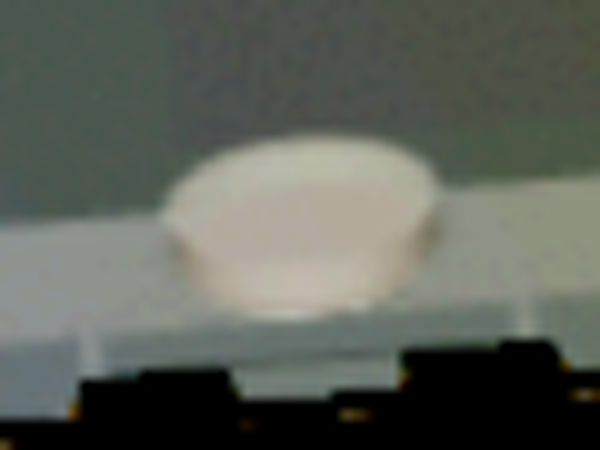

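```bash
python3 -m handwheel '[[[0,0,0,0,0,0,0.68],[0,0,0,0,0,0,0.68],[0,0,0,0,0,0,0.68],[0,0,0,0,0,0,0.68]]]'
python3 - <<'E'
from h import *
import cv2
where();tgt(15,0,3)
p,d=robot.snapshot("top");q=np.load("pics/top11.npz")["p"]
print(abs(p[140:182,240:310].astype(int)-q[140:182,240:310]).max())
f=lambda p:cv2.resize(np.clip((p[145:190,245:305,::-1].astype(float)-200)*4.6,0,255).astype(np.uint8),None,fx=10,fy=10,interpolation=cv2.INTER_CUBIC)
cv2.imwrite("pics/top12.png",f(p))
# expected pixel rows of station points
for x,z in((28,.06),(12,.065),(22,.075),(58,.012),(40,.04),(5,.07)): print(x,z,proj("top",st(x/1e3,0,z)).round(1))
E
```

```text
time: 10.45
ee_pos: [0.6616, 0.1758, 0.074]
ee_rot: [-0.009, 0.98, 0.039, 0.193]
contact_force: [0.4, 0.6, -0.1]
grip_width: 0.028
t 10.45 TCP [0.6616 0.1758 0.074 ] tilt 22.26 F [ 0.43  0.59 -0.08] grip 0.028
front station mm [12.4 -0.3 10.2]
rear station mm [-5.2 -0.2  3. ]
(15, 0, 3) 0.024 -0.003 0.01 -0.0 -0.001 -0.002
2
28 0.06 [275.5 175.5]
12 0.065 [276.1 182.6]
22 0.075 [275.7 177.6]
58 0.012 [274.5 164.3]
40 0.04 [275.1 170.9]
5 0.07 [276.4 185.6]
```

View pics/top12.png

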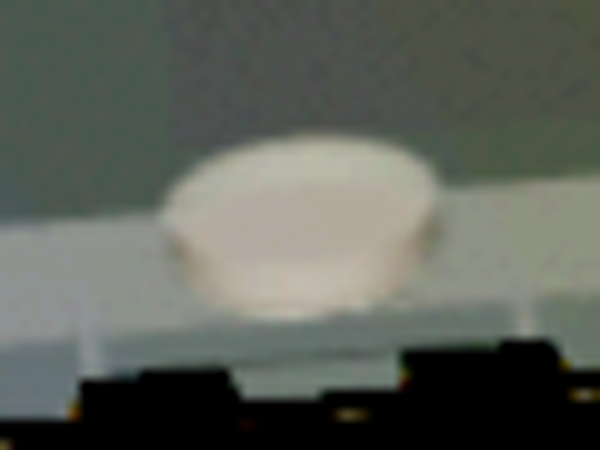

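```bash
python3 - <<'E'
from h import *
import cv2
p=np.load("pics/scene11.npz")["p"]
c=np.clip((p[160:270,250:390,::-1].astype(float)-70)*1.6,0,255).astype(np.uint8)
cv2.imwrite("pics/sc11.png",cv2.resize(c,None,fx=5.5,fy=5.4,interpolation=cv2.INTER_CUBIC))
for x,y,z in((28,0,.06),(58,0,.012),(58,30,.012),(58,-30,.012),(28,-30,.06),(28,30,.06)):
    u=proj("scene",st(x/1e3,y/1e3,z));print(x,y,z,((u-[250,160])*[5.5,5.4]).round())
E
```

```text
28 0 0.06 [277. 393.]
58 0 0.012 [325. 465.]
58 30 0.012 [273. 440.]
58 -30 0.012 [379. 490.]
28 -30 0.06 [333. 418.]
28 30 0.06 [224. 369.]
```

View pics/sc11.png

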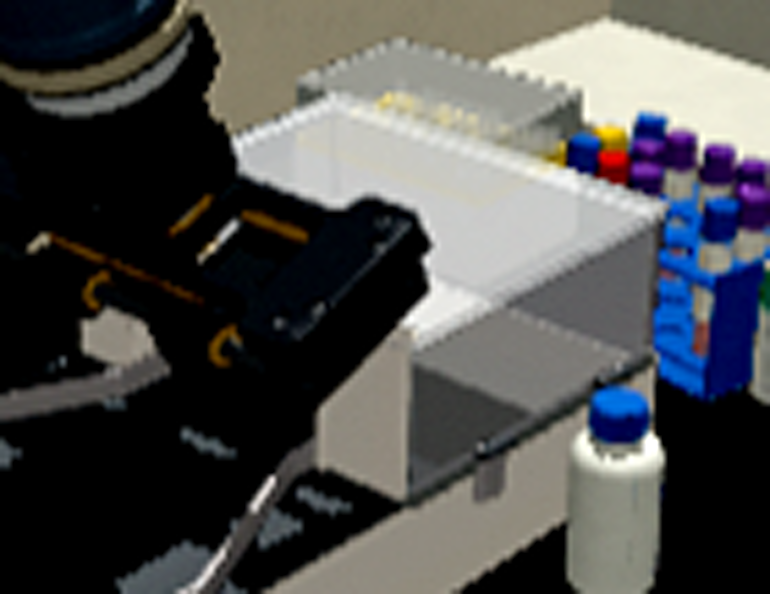

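The dish has stopped moving. It's nose-down past the sill edge, with its lid facing into the bin and clear of the tips. I'll draw the fingers straight back along the feed axis and check the flap.

```bash
python3 -m handwheel '[[[-0.08,0,-0.033,0,0,0,0.68],[-0.16,0,-0.066,0,0,0,0.68],[-0.24,0,-0.099,0,0,0,0.68],[-0.32,0,-0.132,0,0,0,0.68],[-0.42,0,-0.173,0,0,0,0.68],[-0.55,0,-0.226,0,0,0,0.68],[-0.7,0,-0.288,0,0,0,0.68],[-0.7,0,-0.288,0,0,0,0.68]]]'
python3 - <<'E'
from h import *
import cv2
where()
p,d=robot.snapshot("top")
f=lambda p:cv2.resize(np.clip((p[145:200,245:305,::-1].astype(float)-200)*4.6,0,255).astype(np.uint8),None,fx=9,fy=9,interpolation=cv2.INTER_CUBIC)
cv2.imwrite("pics/top13.png",f(p))
E
```

```text
time: 11.3
ee_pos: [0.5835, 0.1696, 0.0737]
ee_rot: [-0.009, 0.981, 0.04, 0.192]
contact_force: [-0.2, -0.2, -1.1]
grip_width: 0.0279
t 11.3 TCP [0.5835 0.1696 0.0737] tilt 22.12 F [-0.21 -0.18 -1.06] grip 0.0279
front station mm [-66.    0.1   9.9]
rear station mm [-83.6   0.2   2.7]
```

View pics/top13.png

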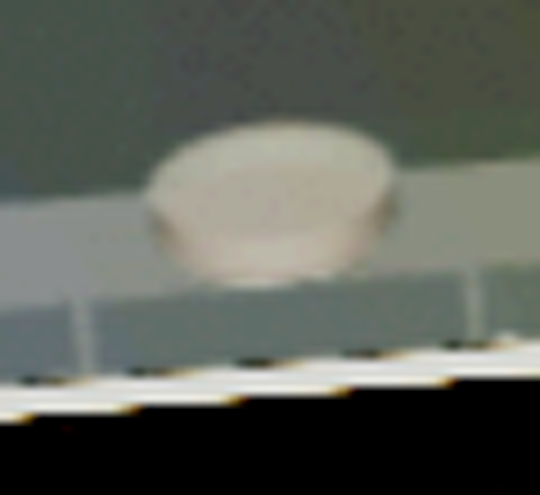

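```bash
python3 -m handwheel '[[[-0.1,0,-0.3,0,0,0,0.68],[-0.1,0,-0.7,0,0,0,0.68],[-0.1,0,-1,0,0,0,0.68],[-0.1,0,-1,0,0,0,0.68]]]'
python3 -m handwheel '[[[-0.1,0,-0.4,0,0,0,0.68],[0.1,0,-0.8,0,0,0,0.68],[0.1,0,-0.8,0,0,0,0.68],[0.1,0,-0.8,0,0,0,0.68]]]'
python3 - <<'E'
from h import *
import cv2
where()
for n in("top","scene"):
    p,d=robot.snapshot(n);np.savez(f"pics/{n}14.npz",p=p,d=d)
    c=p[130:290,190:390] if n=="scene" else p[105:285,205:385]
    cv2.imwrite(f"pics/{n}14.png",cv2.resize(c[...,::-1],None,fx=3.3,fy=3.3,interpolation=cv2.INTER_CUBIC))
    q=np.load(f"pics/{n}0.npz")["p"]
    m=(abs(p.astype(int)-q).max(2)>40).astype(np.uint8)
    k,l,s,ce=cv2.connectedComponentsWithStats(m);print(n,[(*x[:4],x[4]) for x in s[1:] if x[4]>8])
E
```

```text
time: 11.75
ee_pos: [0.5402, 0.1672, 0.1677]
ee_rot: [-0.011, 0.98, 0.039, 0.197]
contact_force: [0.5, 0.3, -0.1]
grip_width: 0.0281
time: 12.15
ee_pos: [0.5199, 0.165, 0.2464]
ee_rot: [-0.011, 0.979, 0.039, 0.198]
contact_force: [-0.4, -0.5, -0.9]
grip_width: 0.0279
t 12.15 TCP [0.5199 0.165  0.2464] tilt 22.85 F [-0.35 -0.49 -0.87] grip 0.0279
front station mm [-129.7    1.   182.7]
rear station mm [-147.2    1.1  175.3]
top [(np.int32(235), np.int32(228), np.int32(88), np.int32(46), np.int32(1172)), (np.int32(279), np.int32(260), np.int32(3), np.int32(6), np.int32(14)), (np.int32(321), np.int32(261), np.int32(12), np.int32(5), np.int32(41)), (np.int32(261), np.int32(269), np.int32(53), np.int32(8), np.int32(132)), (np.int32(340), np.int32(271), np.int32(5), np.int32(19), np.int32(74)), (np.int32(307), np.int32(277), np.int32(6), np.int32(6), np.int32(11)), (np.int32(230), np.int32(279), np.int32(4), np.int32(4), np.int32(12)), (np.int32(226), np.int32(285), np.int32(5), np.int32(4), np.int32(10)), (np.int32(313), np.int32(293), np.int32(12), np.int32(4), np.int32(42)), (np.int32(3
[... 476 characters left out ...]
nt32(54), np.int32(635)), (np.int32(295), np.int32(354), np.int32(38), np.int32(58), np.int32(1174)), (np.int32(285), np.int32(411), np.int32(84), np.int32(9), np.int32(532))]
scene [(np.int32(92), np.int32(0), np.int32(119), np.int32(90), np.int32(5438)), (np.int32(172), np.int32(0), np.int32(23), np.int32(17), np.int32(257)), (np.int32(164), np.int32(75), np.int32(109), np.int32(112), np.int32(5510)), (np.int32(228), np.int32(238), np.int32(30), np.int32(17), np.int32(398)), (np.int32(229), np.int32(254), np.int32(9), np.int32(6), np.int32(11)), (np.int32(221), np.int32(264), np.int32(16), np.int32(7), np.int32(43)), (np.int32(239), np.int32(273), np.int32(14), np.int32(12), np.int32(61))]
```

View pics/scene14.png

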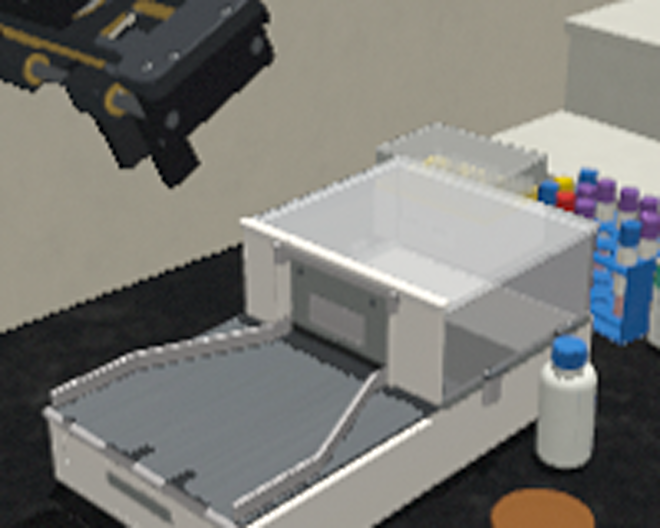

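View pics/top14.png

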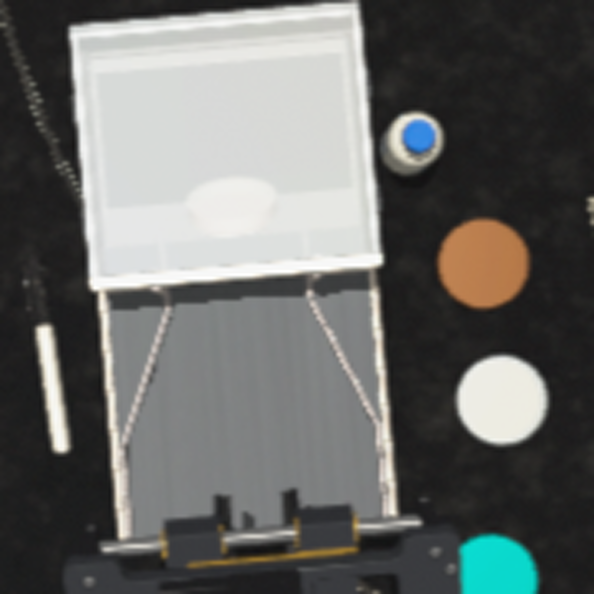

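The flap looks exactly as it did at the start, with no pixel change there. The tray is empty, and the bottle, second dish, pen and look-alikes haven't moved. Handing in.

```bash
python3 - <<'E'
from h import *
print(robot.finish_job())
E
```

```text
the job is handed in; nothing more can be done
None
```

The used dish is off the tray and in the bin, and the flap hangs shut. It did not come to rest flat, though. I handed the job in at about 12.3 s, with the fingers raised clear of everything.

I pushed the dish with the two tilted fingertips, about 3 mm above the tray. It slid steadily to the centre line and in through the flap until it tipped off the sill. I then drew the fingers straight back out. Wrist force readings stayed around 1 N.

**Final checks:**
- **Tray and flap:** the tray is empty, and the flap area looks the same as in the first picture.
- **Other items:** the bottle, the second dish, the pen and the brown dish show no change from the first pictures. The arm partly hides the turquoise dish in the last top view, but its visible part looks in place.
- **How the dish lies:** it stands nose-down, leaning on the deflector just past the sill, and looked the same in every picture over about the last 2 s. The upper edge of the dish is about level with the sill or slightly above it. It is beyond the sill's end and clear of the shut flap. I saw this only through the hood from above; the side view could not confirm it.

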